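Slide the specimen carriage into its bench guide

ROBOT

A 7-joint arm with a two-finger parallel gripper is mounted at the origin on the work surface. World frame = base frame: x ahead of the robot, y to its left, z up, the work surface at z = 0. Lengths are in mm, angles in rad, forces in N, time in s.
With the tool pointing down it reaches from about 425 to 925 mm from the base axis. Payload 6.8 kg.
Tool frame: the origin (TCP) lies at the very end of the fingers, on their centre line; the grasp point (between the pads) lies 19 mm behind it; z points along the fingers, x is the direction in which the jaws open and shut, and the axes are right-handed (so a half turn about z gives the same grasp; the last joint's range is limited). The gripper opens to 85 mm and grips with 20 to 120 N. Pads are 22 mm wide; open, the fingers measure 114 mm over their backs; the gripper's body (76 mm by 85 mm) begins 54 mm behind the grasp point. The pads swing forward as they close: fully open they stand 13 mm farther back than shut.
Start: joints at [-1.281, 0.477, 0.022, 1.555, -0.011, 1.109, -0.083], TCP at [261.487, 622.312, 231.308] pointing down, gripper open.
Joint ranges: [-2.96, 2.96], [-0.34, 2.1], [-1.41, 1.46], [0.24, 2.44], [-1.37, 4.51], [0.17, 1.92], [-2.96, 2.96]. Speed limits (rad/s): [2.39, 2.39, 3.14, 3.14, 3.14, 3.14, 3.14].

INTERFACE

Orientations are given as a unit quaternion [w, x, y, z].
In Python, from cell import ctrl, imaging, ticket gives the robot as it stands.
- The arm moves only by the tool carry_out, never from a script. Its argument "series" is a list of rows, each a list of 3 entries, a list of its own where there are three numbers: the finger opening in mm, from 0 to 85.4, then the shift along the tool's x, y, z in mm, then the turn, a rotation vector about the tool's x, y, z in degrees. In form: [[gripper, [x, y, z], [wx, wy, wz]], ...]. A call has exactly 8 rows; each row is the pose to reach, as a shift and turn from the pose measured when the call began, along the tool's axes at that moment; what a row does not reach only later rows make up. A row lasts 1/8 s, in which the tool goes at most 62.5 mm and 10.7 degrees, less where a joint would pass 70% of its speed; a pose out of reach is approached as far as the arm can. A call with a gripper value outside its range is refused whole. The fingers move at their own pace and stop on an object; "newtons" is the grip in N (left out, the last holds). Time passes only in rows, so rows that repeat a pose let the fingers close, or fill a call up. It gives the time, the measured TCP pose, the force and the opening at its end, in the units of the state.
- ctrl.sense(): the state, without advancing time (a new reading comes with each control period).
- imaging.capture(name): name is "scene" or "top" or "wrist"; returns the picture (384x512x3 uint8, blue, green, red); there is no depth.
- imaging.get_calibration(name): a dict with "intrinsics" (3x3 intrinsics, pixels), "R" (3x3) and "t" (3): a world point X has camera coordinates R X + t. Camera axes: x right, y down, z forward; pixel columns grow to the right and rows downward; lengths in mm; the calibration is good to about 2 mm. A picture is of the moment at which its call begins: read the wrist's pose just before it. get_calibration takes no time and is no camera call; for the wrist camera it gives the pose at the moment of the call.
- ticket.sign_off(): hands the job in, once; it reports no verdict.
The state is a dict: "time_s": time; "qpos": joint angles; "qvel": joint speeds; "joint_torque": joint torques, N m; "ee_pos": TCP position; "ee_rot": TCP orientation; "force": force on the tool from outside, world axes, zero at the start; "ft_torque": the same for the moment, N m; "finger_gap": finger opening in mm.
Only numpy, scipy, OpenCV 4.12 (cv2) and the standard library are available. Lean on these libraries where they do the work, as an engineer would, in place of code of your own. Each camera call takes 0.05 s, during which the arm holds its last target. There are 200 camera calls.

TASK

Take the specimen carriage with the oblong flat foot (not the post with the round foot) and slide its foot into the guide on the bench, in through the open, flared end and under the two lips, until it is fully home against the stop. Then let go and leave it standing there; leave the other things where they are.

Things in the scene. Friction and masses are not known exactly. Their poses are not given: they have to be found in the camera images.
- carriage_mid (a point): Loose metal carriage, 0.2 kg, upright on the bench. Point on its axis, 41 mm above the underside; z up. Oblong foot 70 (x) x 50 (y) x 10 mm; neck 20 mm square; at 44 to 82 mm height a block 40 (x) x 26 (y) mm, where to hold it, its centre 22 mm above this point; on top a brass disc 4 mm thick. Both ends alike: it goes in either way round, x along the guide.
- guide_mouth (a point): Open mouth of the metal guide fixed to the bench. Point at bench height, mid-mouth; x runs along the track to the stop, z up. Floor plate 6 mm thick, 106 mm wide, from x = -120 (bare landing) to 170 mm. Side walls 58 mm apart from x = 0 to 150. Before the mouth two flared walls, tops 18 mm above the bench, narrow from 85 mm apart at x = -40 to 58 at x = 0.
- guide_stop (a point): The guide's closed end: point at bench height on the face of the stop block (28 mm tall), 150 mm along x from the mouth, axes alike. The carriage is home when its foot touches it: its axis 35 mm before this point. Two dark lips over the walls, 21 to 26 mm above the bench, leave a slot 34 mm wide for the neck; the foot passes below with 5 mm to spare, and cannot enter from above.
- roundpost_mid (a point): Bystander, leave alone: a loose metal post like the carriage but with a ROUND foot 76 mm across and a round head 32 mm across, 86 mm tall; it does not fit the guide. Point on its axis, 41 mm above the bench.
- specimenbox_mid (a point): Bystander: a loose flat clear specimen box, 65 by 50 by 14 mm, lying on the bench, to be left alone. Point at its centre.
- jar_mid (a point): Bystander: a loose small jar with a black cap, 40 mm across and 45 mm tall, to be left alone. Point at its centre.
Mind the look-alikes: they are no part of the job. Leave any orange look-alike of the part that bears carriage_mid alone.

How it is judged:
By the outcome, as a careful person would: the job done as asked, in the order asked, and still so for the second after the job is handed in, with the robot touching nothing.
It also fails if it takes over 43 s, if anything falls off the work surface, if the arm or the gripper's body presses on something with over 40 N, if the wrist force passes 120 N, or if a joint passes its speed limit or range.

## Working session

There is one attempt and no reset: what is moved stays moved. The work goes in short steps, Python scripts to look and compute and a tool call to move; the robot and the scene stay as the last step left them, time stands still between calls to the robot, and variables do not carry over. Pictures are saved under pics/ and viewed, about 8 in all and at most 12, crops included, and the job is handed in when it is done.

Besides the shell and the picture viewer there is one more tool, called after "Emit:" as a command line: name --argument value ..., lists and objects as JSON in quotes. carry_out: Moves the arm, as the interface text tells. Its arguments: {"type":"object","properties":{"series":{"type":"array","items":{"type":"array"}},"newtons":{"type":"number"}},"required":["series"]}

```bash
mkdir -p pics
python3 - <<'E'
from cell import ctrl, imaging
import cv2,numpy as np
s=ctrl.sense();print(s['time_s'],s['ee_pos'],s['ee_rot'],s['finger_gap'])
for n in("scene","top"):
    im=imaging.capture(n);cv2.imwrite(f"pics/{n}0.png",im)
    c=imaging.get_calibration(n);print(n,c)
E
```

```text
0.0 [261.2456013  621.73028431 230.31978083] [ 5.65205950e-04  8.32870769e-01  5.53466719e-01 -7.43750980e-04] 85.28349441140851
scene {'intrinsics': array([[462.70611566,   0.        , 260.58041518],
       [  0.        , 462.70611566, 191.86900466],
       [  0.        ,   0.        ,   1.        ]]), 'R': array([[ 0.81538559,  0.57876257,  0.01342515],
       [ 0.5082573 , -0.70456706, -0.49523708],
       [-0.27716576,  0.41063261, -0.86865413]]), 't': array([-483.88830254, -249.0059481 , 1270.31426222])}
top {'intrinsics': array([[355.91465234,   0.        , 256.57397857],
       [  0.        , 355.91465234, 187.36916958],
       [  0.        ,   0.        ,   1.        ]]), 'R': array([[ 0.02537106, -0.99938009,  0.02440798],
       [-0.98933497, -0.0286042 , -0.14282199],
       [ 0.14343162, -0.02052412, -0.98944739]]), 't': array([ -8.24234432, 581.66883273, 894.72302039])}
```

View pics/scene0.png

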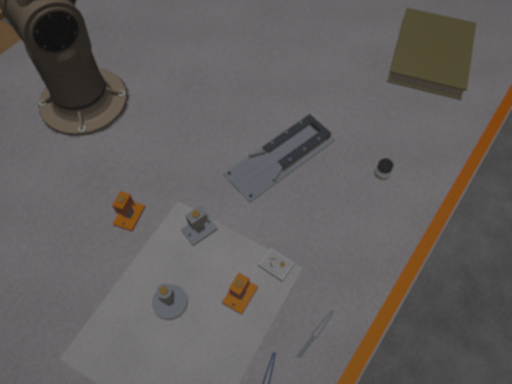

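View pics/top0.png

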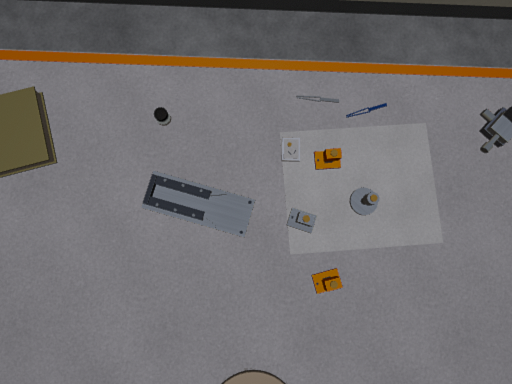

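The candidates for the carriage are:
- Grey oblong foot: top (302,220), scene (199,225). This matches the description.
- Grey round-foot post: top (364,200), scene (168,298).
- Orange look-alikes: top (328,158) and (327,281).

I'll check the choice in a close crop.

Run:
```python
import cv2,numpy as np
a=cv2.imread("pics/top0.png")[165:245,135:325]; b=cv2.imread("pics/scene0.png")[105:245,175:340]
a=cv2.resize(a,None,fx=4,fy=4,interpolation=cv2.INTER_CUBIC);b=cv2.resize(b[:, :],None,fx=2,fy=2,interpolation=cv2.INTER_CUBIC)
o=np.zeros((600,760,3),np.uint8);o[:320,:760]=a;o[320:600,:330]=b
o=cv2.convertScaleAbs(o,alpha=1.5);cv2.imwrite("pics/crop1.png",o)
```

```text
(no output)
```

View pics/crop1.png

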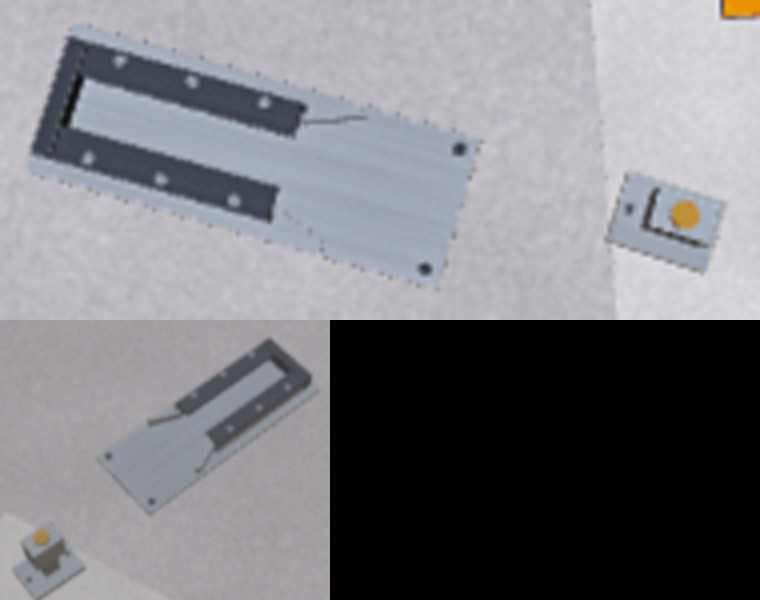

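The crop shows the grey carriage with the oblong foot at top crop (665,222) and its brass disc at (685,214). The guide mouth faces it, with the stop at the left. I'll measure both now.

```bash
cat > h.py <<'E'
import numpy as np
from cell import imaging
C={n:imaging.get_calibration(n) for n in("scene","top")}
def cast(n,p,z,c=None):
    c=c or C[n];K,R,t=[np.array(c[k]) for k in("intrinsics","R","t")]
    o=-R.T@t;d=R.T@np.linalg.solve(K,[p[0],p[1],1.]);return o+d*(z-o[2])/d[2]
def cr(p): return (p[0]/4+135-.375,p[1]/4+165-.375)
def crs(p): return (p[0]/2+175-.25,(p[1]-320)/2+105-.25)
E
python3 - <<'E'
from h import *
np.set_printoptions(precision=1,suppress=True)
T=lambda p,z:cast("top",cr(p),z)[:2]; S=lambda p,z:cast("scene",crs(p),z)[:2]
P=np.array([T(p,6) for p in[(480,141),(438,288),(30,170),(73,24)]]);print("plate",P)
print("edges",[np.linalg.norm(P[i]-P[(i+1)%4]) for i in range(4)])
a=(P[0]+P[1])/2;b=(P[2]+P[3])/2;u=(b-a)/np.linalg.norm(b-a);print("axis",u,np.degrees(np.arctan2(u[1],u[0])),"mouth",a+120*u,"via far",b-170*u)
L=np.array([T(p,26) for p in[(305,105),(297,136),(277,186),(271,222)]]);print("lips",L,L.mean(0))
sp=np.array([S((98,459),6),S((151,513),6),S((318,389),6)]);print("scene plate",sp)
ls=np.array([S(p,26) for p in[(177,408),(188,415),(207,432),(215,447)]]);print("scene lips",ls)
F=np.array([T(p,10) for p in[(627,172),(725,202),(705,272),(607,242)]]);print("foot",F,F.mean(0),[np.linalg.norm(F[i]-F[(i+1)%4]) for i in range(4)])
v=(F[0]+F[3]-F[1]-F[2]);print("foot ang",np.degrees(np.arctan2(v[1],v[0])))
print("disc",T((685,214),86),S((41,537),86))
print("roundpost",cast("top",(373,198.5),86),"spec",cast("top",(291,149),14),"jar",cast("top",(162,115),45))
print(imaging.get_calibration("wrist"))
E
```

```text
plate [[552.4  11.2]
 [452.7  36.7]
 [524.3 313.3]
 [624.9 291.3]]
edges [np.float64(102.88587377616507), np.float64(285.6836278616829), np.float64(102.99106450826467), np.float64(289.2793091493141)]
axis [0.3 1. ] 75.48540248496583 mouth [532.6 140.2] via far [532.  137.7]
lips [[571.  128.7]
 [550.1 133.1]
 [516.6 144.8]
 [492.8 147.6]] [532.6 138.6]
scene plate [[456.7  34.1]
 [555.2  10.7]
 [623.8 287.7]]
scene lips [[499.6 143.2]
 [517.  142.6]
 [550.8 135.5]
 [571.2 123. ]]
foot [[ 533.7  -88.7]
 [ 515.2 -155.3]
 [ 467.9 -141.9]
 [ 486.2  -75.8]] [ 500.7 -115.4] [np.float64(69.11794523921363), np.float64(49.14784008188325), np.float64(68.61054415491458), np.float64(49.21293256057515)]
foot ang 74.51178990312359
disc [ 501.7 -115.9] [ 501.4 -118.3]
roundpost [ 555.5 -285.    86. ] spec [695.4 -85.3  14. ] jar [770.1 266.4  45. ]
{'intrinsics': array([[296.8,   0. , 256.7],
       [  0. , 296.8, 188.7],
       [  0. ,   0. ,   1. ]]), 'R': array([[ 0.4,  0.9, -0. ],
       [ 0.9, -0.4,  0.3],
       [ 0.3, -0.1, -0.9]]), 't': array([-675.1,  -40.3,  380.9])}
```

Emit:
carry_out --series '[[85, [-19, 49, 0], [0, 0, 5]], [85, [-38, 97, 0], [0, 0, 10]], [85, [-57, 146, 0], [0, 0, 15]], [85, [-77, 194, 0], [0, 0, 20]], [85, [-96, 243, 0], [0, 0, 25]], [85, [-115, 292, 0], [0, 0, 30]], [85, [-134, 340, 0], [0, 0, 35]], [85, [-153, 389, 0], [0, 0, 40]]]'

```text
time_s: 1.1
ee_pos: [561.4, 328.8, 230.4]
ee_rot: [0.001, 0.972, 0.234, -0.001]
force: [0.1, -0.2, -0.0]
finger_gap: 85.3
```

```bash
cat >> h.py <<'E'
from scipy.spatial.transform import Rotation as Ro
from cell import ctrl
def go(target,ang):
    "delta in tool axes to reach TCP target with tool x at world angle ang, tool z down"
    s=ctrl.sense();q=s['ee_rot'];R=Ro.from_quat([q[1],q[2],q[3],q[0]])
    a=np.radians(ang);c,n=np.cos(a),np.sin(a)
    G=Ro.from_matrix(np.array([[c,n,0],[n,-c,0],[0,0,-1]]).T)
    print("t",s['time_s'],"pos",s['ee_pos'],"F",s['force'],"gap",s['finger_gap'],"toolx ang",np.degrees(np.arctan2(*R.as_matrix()[1::-1,0])))
    print("shift",np.round(R.inv().apply(np.array(target)-s['ee_pos']),1),"turn",np.round(np.degrees((R.inv()*G).as_rotvec()),2))
E
python3 -c "
from h import *
go([501.3,-116,200],-14.5)"
```

```text
t 1.1 pos [561.3621203  328.79327513 230.35428691] F [ 0.07487492 -0.23748226 -0.04831277] gap 85.2758787321155 toolx ang 27.063631213559383
shift [-255.8  368.7   31.2] turn [ 0.1   0.08 41.56]
```

Emit:
carry_out --series '[[85, [-32, 46, 4], [0, 0, 5.2]], [85, [-64, 92, 8], [0, 0, 10.4]], [85, [-96, 138, 12], [0, 0, 15.6]], [85, [-128, 184, 15], [0, 0, 20.8]], [85, [-160, 230, 19], [0, 0, 26]], [85, [-192, 277, 23], [0, 0, 31.2]], [85, [-224, 323, 27], [0, 0, 36.4]], [85, [-256, 369, 31], [0.1, 0.1, 41.5]]]'

```text
time_s: 2.1
ee_pos: [500.7, -117.8, 200.1]
ee_rot: [-0.0, 0.992, -0.127, 0.0]
force: [1.1, -0.2, -0.3]
finger_gap: 85.0
```

Run:
```python
from h import *
import cv2,json
go([501.3,-116,44],-14.5)
c=imaging.get_calibration("wrist");im=imaging.capture("wrist");cv2.imwrite("pics/w1.png",im)
json.dump({k:np.array(v).tolist() for k,v in c.items()},open("w1.json","w"))
```

```text
t 2.1 pos [ 500.67205394 -117.83228507  200.09448337] F [ 1.0925552  -0.20435233 -0.27460101] gap 84.96764179911607 toolx ang -14.578856060676316
shift [ 1.000e-01 -1.900e+00  1.561e+02] turn [-0.03 -0.02 -0.08]
```

View pics/w1.png

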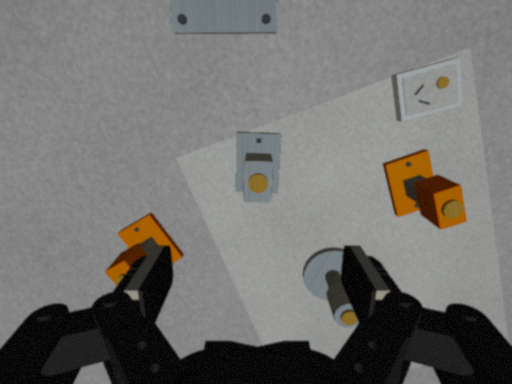

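The wrist view shows the carriage centred between the jaws, with its disc at (258,183) and the foot's front edge at about (237–281,132). The guide plate edge at (173–277,33) is nearly parallel to the foot edge.

Run:
```python
from h import *
import json,cv2
c=json.load(open("w1.json"));np.set_printoptions(precision=1,suppress=True)
im=cv2.imread("pics/w1.png");h=cv2.cvtColor(im,cv2.COLOR_BGR2HSV)
m=cv2.inRange(h,(12,120,90),(30,255,255))[165:200,240:275];M=cv2.moments(m,True);d=(240+M['m10']/M['m00'],165+M['m01']/M['m00']);print("disc px",d,M['m00'],cast("",d,86,c))
f=[cast("",p,10,c) for p in[(237,132),(280.5,133)]];v=f[1]-f[0];print("foot edge",*f,np.linalg.norm(v),np.degrees(np.arctan2(v[1],v[0])))
for p in [(172,33),(277,33.5)]: print("plate",cast("",p,6,c))
# subpixel edge slopes
g=cv2.cvtColor(im,cv2.COLOR_BGR2GRAY).astype(float)
def slope(x0,x1,y0,y1,z):
    xs=np.arange(x0,x1);G=np.abs(np.diff(cv2.GaussianBlur(g,(0,0),1)[y0:y1,x0:x1],axis=0));ys=(G*(np.arange(y0,y1-1)+.5)[:,None]).sum(0)/G.sum(0) if 0 else y0+.5+G.argmax(0)
    k=np.polyfit(xs,ys,1);P=[cast("",(x,np.polyval(k,x)),z,c) for x in(x0,x1)];v=P[1]-P[0];print("ang",np.degrees(np.arctan2(v[1],v[0])),P[0])
slope(178,272,27,40,6);slope(240,278,126,138,10)
```

```text
disc px (257.55350553505536, 182.8560885608856) 271.0 [ 502.4 -115.8   86. ]
foot edge [489.5 -75.6  10. ] [536.  -88.9  10. ] 48.36461521609204 -15.984394433573204
plate [452.4  36.8   6. ]
plate [555.7   9.3   6. ]
ang -14.137031797937343 [457.9  34.    6. ]
ang -16.298498753202875 [493.1 -75.1  10. ]
```

Emit:
carry_out --series '[[85, [0, -1, 45], [0, 0, 0.5]], [85, [1, -2, 90], [0, 0, 1]], [85, [1, -2, 130], [0, 0, 1]], [85, [1, -2, 150], [0, 0, 1]], [85, [1, -2, 156], [0, 0, 1]], [85, [1, -2, 156], [0, 0, 1]], [20, [1, -2, 156], [0, 0, 1]], [20, [1, -2, 156], [0, 0, 1]]]' --newtons 45

```text
time_s: 3.15
ee_pos: [500.4, -125.3, 45.0]
ee_rot: [0.002, 0.99, -0.142, 0.001]
force: [-0.2, 0.6, 0.5]
finger_gap: 50.8
```

Emit:
carry_out --series '[[20, [0, 0, 0], [0, 0, 0]], [20, [0, 0, 0], [0, 0, 0]], [20, [0, 0, 0], [0, 0, 0]], [20, [0, 0, 0], [0, 0, 0]], [20, [0, 0, -3], [0, 0, 0]], [20, [0, 0, -8], [0, 0, 0]], [20, [0, 0, -12], [0, 0, 0]], [20, [0, 0, -12], [0, 0, 0]]]'

```text
time_s: 4.15
ee_pos: [500.6, -125.3, 57.3]
ee_rot: [0.002, 0.99, -0.142, 0.001]
force: [0.8, 0.1, -1.8]
finger_gap: 25.8
```

Run:
```python
from h import *
import cv2
go([532.5-.2504*80,139-.968*80,58],-14.5)
im=imaging.capture("wrist")
t=imaging.capture("top")[165:245,135:325]
o=np.vstack([im,cv2.resize(t,(512,216),interpolation=cv2.INTER_CUBIC)]);cv2.imwrite("pics/w2.png",o)
```

```text
t 4.15 pos [ 500.56758944 -125.32398684   57.27104766] F [ 0.83551416  0.14688009 -1.83349636] gap 25.763392291910144 toolx ang -16.322678854295567
shift [ -41.1 -182.7   -1.4] turn [ 0.18 -0.18 -1.82]
```

View pics/w2.png

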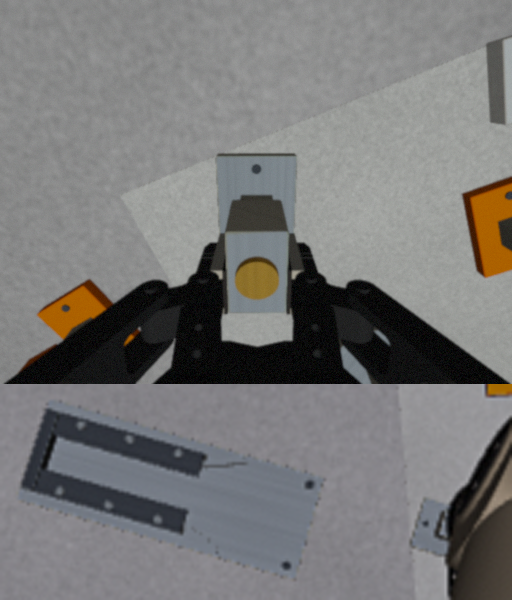

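The carriage is held (gap 25.8 mm). The last fast move overshot, so the grip is about 9 mm off centre along the block, though still fully on it. I'll measure the in-hand offset from the disc at (257,278).

Run:
```python
from h import *
import cv2
np.set_printoptions(precision=2,suppress=True)
s=ctrl.sense();c=imaging.get_calibration("wrist");p=s['ee_pos'];print(p,s['qvel'])
a=np.radians(-16.3);ex=np.array([np.cos(a),np.sin(a),0]);ey=np.array([np.sin(a),-np.cos(a),0])
z=57.3-45
im=cv2.imread("pics/w2.png");h=cv2.cvtColor(im,cv2.COLOR_BGR2HSV)
m=cv2.inRange(h,(12,120,90),(30,255,255))[250:305,230:285];M=cv2.moments(m,True);d=(230+M['m10']/M['m00'],250+M['m01']/M['m00'])
for q,zz in((d,86+z),((217,155),10+z),((296,154.5),10+z)):
    P=cast("",q,zz,c);print(q,P,"tool",(P-p)@ex,(P-p)@ey)
P=[cast("",q,10+z,c) for q in((217,155),(296,154.5))];v=P[1]-P[0];print(np.degrees(np.arctan2(v[1],v[0])),np.linalg.norm(v))
```

```text
[ 500.32 -125.21   56.94] [ 0.  0. -0.  0. -0. -0.  0.]
(256.5487616099071, 279.74767801857587) [ 503.45 -115.48   98.3 ] tool 0.2752980710631708 -10.211110517110336
(217, 155) [490.33 -75.66  22.3 ] tool -23.4990486637615 -44.75210773234911
(296, 154.5) [536.33 -88.91  22.3 ] tool 24.37586779742585 -44.941319877785396
-16.07355572140706 47.87529036362754
```

```bash
python3 -c "
from h import *
go([512.2,56.7,58],-14.5)"
```

```text
t 4.25 pos [ 500.32073598 -125.20805186   56.94438079] F [-0.3545065  -0.1443628  -2.48952695] gap 25.608733700244212 toolx ang -16.315408797980343
shift [ -39.7 -177.9   -1.7] turn [ 0.18 -0.14 -1.82]
```

Emit:
carry_out --series '[[20, [-6, -25, -2], [0, 0, -0.5]], [20, [-15, -65, -2], [0, 0, -1]], [20, [-24, -108, -2], [0.1, -0.1, -1.8]], [20, [-33, -148, -2], [0.2, -0.1, -1.8]], [20, [-38, -170, -2], [0.2, -0.1, -1.8]], [20, [-40, -178, -2], [0.2, -0.1, -1.8]], [20, [-40, -178, -2], [0.2, -0.1, -1.8]], [20, [-40, -178, -2], [0.2, -0.1, -1.8]]]'

```text
time_s: 5.25
ee_pos: [511.8, 55.3, 58.3]
ee_rot: [0.0, 0.992, -0.127, 0.0]
force: [0.3, 0.2, -1.0]
finger_gap: 25.8
```

Run:
```python
from h import *
import cv2,json
go([512.2,56.7,52.5],-14.5)
c=imaging.get_calibration("wrist");im=imaging.capture("wrist");cv2.imwrite("pics/w3.png",im)
json.dump({k:np.array(v).tolist() for k,v in c.items()},open("w3.json","w"))
```

```text
t 5.25 pos [511.83677103  55.26483662  58.32596104] F [ 0.32340913  0.18406309 -0.97825931] gap 25.815581866617627 toolx ang -14.63546553020726
shift [-0.  -1.5  5.8] turn [ 0.02 -0.05 -0.14]
```

View pics/w3.png

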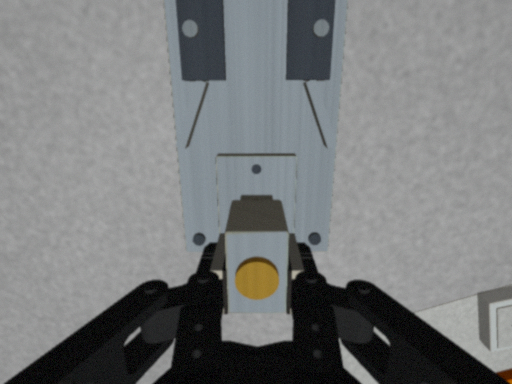

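Foot and guide are well centred: the lips' inner edges at 226 and 287 have their midpoint at 256.5, and so does the foot at 217–296. Next I'll lower and start in.

Emit:
carry_out --series '[[20, [0, 0, 3], [0, 0, 0]], [20, [0, 0, 5.5], [0, 0, 0]], [20, [0, -8, 5.5], [0, 0, 0]], [20, [0, -25, 5.5], [0, 0, 0]], [20, [0, -45, 5.5], [0, 0, 0]], [20, [0, -65, 5.5], [0, 0, 0]], [20, [0, -80, 5.5], [0, 0, 0]], [20, [0, -85, 5.5], [0, 0, 0]]]'

```text
time_s: 6.3
ee_pos: [533.6, 139.2, 52.7]
ee_rot: [0.0, 0.992, -0.126, 0.0]
force: [-0.2, 0.5, -1.7]
finger_gap: 25.4
```

Run:
```python
from h import *
import cv2
go([533.5+.2504*105,139+.968*105,52.8],-14.5)
im=imaging.capture("wrist");t=imaging.capture("scene")[95:225,190:390]
o=np.vstack([im[100:],cv2.resize(t,(475,309))if 0 else cv2.copyMakeBorder(cv2.resize(t,(475,309)),0,0,0,37,0)]);cv2.imwrite("pics/w4.png",o)
```

```text
t 6.3 pos [533.576905   139.21475844  52.71499003] F [-0.23473266  0.53319312 -1.68917897] gap 25.44903010162124 toolx ang -14.526109645420009
shift [-1.000e-01 -1.048e+02 -1.000e-01] turn [ 0.   -0.05 -0.03]
```

View pics/w4.png

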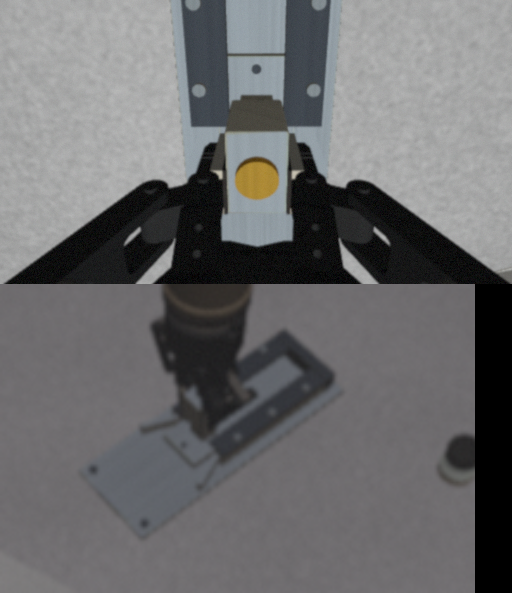

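The foot is under the lips, with its front edge visible between them at crop (257,54), and there's no contact force. I'll go on.

Emit:
carry_out --series '[[20, [0, -8, 0], [0, 0, 0]], [20, [0, -25, 0], [0, 0, 0]], [20, [0, -45, 0], [0, 0, 0]], [20, [0, -65, 0], [0, 0, 0]], [20, [0, -82, 0], [0, 0, 0]], [20, [0, -92, 0], [0, 0, 0]], [20, [0, -97, 0], [0, 0, 0]], [20, [0, -98, 0], [0, 0, 0]]]'

```text
time_s: 7.4
ee_pos: [558.1, 232.6, 52.6]
ee_rot: [0.0, 0.992, -0.127, 0.0]
force: [-0.2, -0.0, -1.4]
finger_gap: 25.9
```

Emit:
carry_out --series '[[20, [0, -1, 0], [0, 0, 0]], [20, [0, -2, 0], [0, 0, 0]], [20, [0, -3, 0], [0, 0, 0]], [20, [0, -4, 0], [0, 0, 0]], [20, [0, -5, 0], [0, 0, 0]], [20, [0, -6, 0], [0, 0, 0]], [20, [0, -6, 0], [0, 0, 0]], [20, [0, -6, 0], [0, 0, 0]]]'

```text
time_s: 8.4
ee_pos: [559.6, 238.3, 52.6]
ee_rot: [0.0, 0.992, -0.127, 0.0]
force: [0.9, -0.7, -2.0]
finger_gap: 25.0
```

Emit:
carry_out --series '[[20, [0, -0.5, 0], [0, 0, 0]], [20, [0, -1, 0], [0, 0, 0]], [20, [0, -1.5, 0], [0, 0, 0]], [20, [0, -2, 0], [0, 0, 0]], [20, [0, -2.5, 0], [0, 0, 0]], [20, [0, -3, 0], [0, 0, 0]], [20, [0, -3.5, 0], [0, 0, 0]], [20, [0, -4, 0], [0, 0, 0]]]'

```text
time_s: 9.4
ee_pos: [560.6, 242.3, 52.6]
ee_rot: [0.0, 0.992, -0.127, 0.0]
force: [-0.0, -0.2, -2.8]
finger_gap: 25.6
```

Emit:
carry_out --series '[[20, [0, -0.5, 0], [0, 0, 0]], [20, [0, -1, 0], [0, 0, 0]], [20, [0, -1.5, 0], [0, 0, 0]], [20, [0, -2, 0], [0, 0, 0]], [20, [0, -2.5, 0], [0, 0, 0]], [20, [0, -3, 0], [0, 0, 0]], [20, [0, -3.5, 0], [0, 0, 0]], [20, [0, -4, 0], [0, 0, 0]]]'

```text
time_s: 10.4
ee_pos: [560.9, 243.1, 52.3]
ee_rot: [0.002, 0.992, -0.128, -0.001]
force: [-2.9, -8.1, 2.0]
finger_gap: 25.5
```

There is contact at 8.6 N against the stop. I'll set it down, keeping a light push.

Emit:
carry_out --series '[[20, [0, -1, 0.5], [0, 0, 0]], [20, [0, -1, 1], [0, 0, 0]], [20, [0, -1, 1.4], [0, 0, 0]], [20, [0, -1, 1.7], [0, 0, 0]], [20, [0, -1, 2], [0, 0, 0]], [20, [0, -2, 2], [0, 0, 0]], [20, [0, -2, 2], [0, 0, 0]], [20, [0, -2, 2], [0, 0, 0]]]'

```text
time_s: 11.4
ee_pos: [560.9, 242.8, 51.7]
ee_rot: [0.003, 0.992, -0.129, -0.001]
force: [-7.2, -9.6, 16.6]
finger_gap: 25.4
```

Emit:
carry_out --series '[[20, [0, -0.5, 0], [0, 0, 0]], [20, [0, -0.5, 0], [0, 0, 0]], [60, [0, 0, 0], [0, 0, 0]], [60, [0, 0, 0], [0, 0, 0]], [60, [0, 0, 0], [0, 0, 0]], [60, [0, 0, 0], [0, 0, 0]], [60, [0, 0, 0], [0, 0, 0]], [60, [0, 0, 0], [0, 0, 0]]]'

```text
time_s: 12.4
ee_pos: [561.0, 242.9, 51.7]
ee_rot: [0.003, 0.992, -0.129, -0.001]
force: [-0.1, -0.3, -0.9]
finger_gap: 60.2
```

Emit:
carry_out --series '[[60, [0, 0, -10], [0, 0, 0]], [60, [0, 0, -30], [0, 0, 0]], [60, [0, 0, -60], [0, 0, 0]], [60, [0, 0, -90], [0, 0, 0]], [60, [0, 0, -115], [0, 0, 0]], [60, [0, 30, -120], [0, 0, 0]], [60, [0, 60, -120], [0, 0, 0]], [60, [0, 70, -120], [0, 0, 0]]]'

```text
time_s: 13.4
ee_pos: [543.7, 174.0, 173.8]
ee_rot: [0.003, 0.992, -0.13, -0.001]
force: [1.2, -0.4, 0.0]
finger_gap: 60.2
```

Emit:
carry_out --series '[[60, [0, 0, 0], [0, 0, 0]], [60, [0, 0, 0], [0, 0, 0]], [60, [0, 0, 0], [0, 0, 0]], [60, [0, 0, 0], [0, 0, 0]], [60, [0, 0, 0], [0, 0, 0]], [60, [0, 0, 0], [0, 0, 0]], [60, [0, 0, 0], [0, 0, 0]], [60, [0, 0, 0], [0, 0, 0]]]'

```text
time_s: 14.4
ee_pos: [543.7, 174.0, 173.8]
ee_rot: [0.003, 0.992, -0.13, -0.001]
force: [0.7, 0.4, 0.2]
finger_gap: 60.2
```

Run:
```python
from h import *
import cv2,json
c=imaging.get_calibration("wrist");im=imaging.capture("wrist")
json.dump({k:np.array(v).tolist() for k,v in c.items()},open("w5.json","w"));cv2.imwrite("pics/w5.png",im)
h=cv2.cvtColor(im,cv2.COLOR_BGR2HSV);m=cv2.inRange(h,(12,120,90),(30,255,255))
n,_,st,ce=cv2.connectedComponentsWithStats(m)
u=np.array([.2504,.968])
for s,p in zip(st[1:],ce[1:]):
    if s[4]>100:
        P=cast("",p,92,c);d=P[:2]-[533.5,139];print(p,s,P,"s",d@u,"lat",d@[.968,-.2504])
```

```text
[254.89082969  92.96724891] [244  81  23  25 458] [563.40304209 251.23402716  92.        ] s 116.13026003563583 lat 0.8427443446022745
[398.38636364 377.50454545] [389 370  21  14 220] [632.19080013 -51.74202873  92.        ] s -159.92610745283358 lat 143.2944985206692
```

View pics/w5.png

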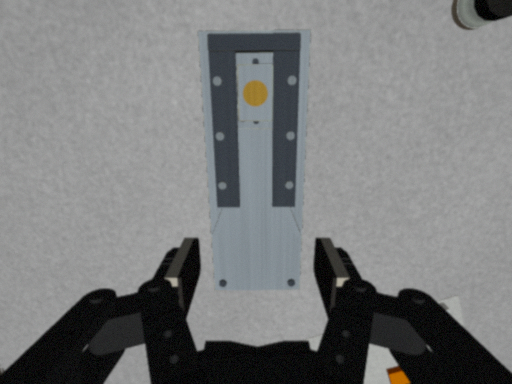

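Run:
```python
from h import *
import cv2,json
c={k:np.array(v) for k,v in json.load(open("w5.json")).items()}
def px(s,z,l=0):
    X=np.array([533.5+.2504*s+.968*l,139+.968*s-.2504*l,z]);p=c['intrinsics']@(c['R']@X+c['t']);return np.round(p[:2]/p[2],1)
for n,s,z in(("lip front",0,26),("stop top",150,28),("foot front top",150,16),("foot rear top",80,16),("blk rear top",95,88),("blk front top",135,88),("blk rear bot",95,50)):print(n,px(s,z))
im=cv2.imread("pics/w5.png")[25:140,195:315];cv2.imwrite("pics/w5c.png",cv2.convertScaleAbs(cv2.resize(im,None,fx=5,fy=5,interpolation=cv2.INTER_CUBIC),alpha=1.3))
```

```text
lip front [255.8 207.8]
stop top [254.   51.8]
foot front top [254.1  53.3]
foot rear top [255.  129.8]
blk rear top [254.1 122.4]
blk front top [253.4  65. ]
blk rear bot [254.5 117.7]
```

View pics/w5c.png

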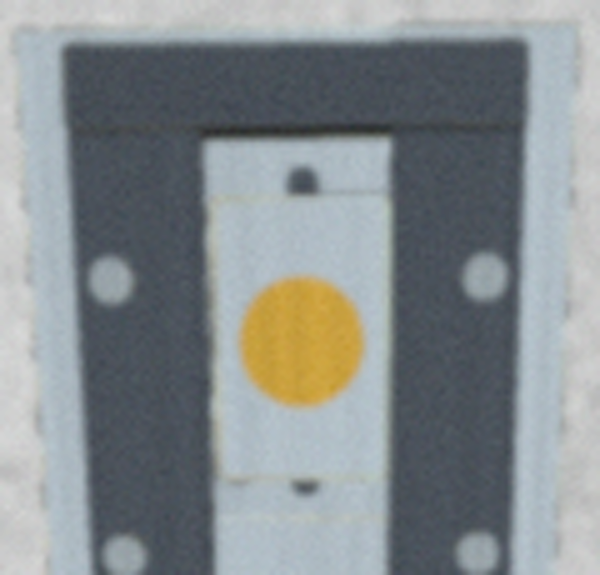

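The crop shows the foot running into the stop face at crop (300,135). Its rear edge is at row 128.4, against 129.8 predicted for home. It stands upright in the slot with the gripper clear, so I'll hand in.

```bash
python3 -c "
from cell import ticket
print(ticket.sign_off())"
```

```text
the job is handed in; nothing more can be done
None
```

The carriage with the oblong foot is in the guide, under both lips and home against the stop. It is released and standing upright, and I handed the job in at about 14.5 s.

**Contact:** pushing in met the stop at 8.6 N. Lowering it then gave 16.6 N from the floor plate, with the push still on.

**Final wrist picture:** with the gripper clear, the disc is 116.1 mm along the track, against 115 mm for home. The foot's rear edge is about 1.3 mm past where home predicts. Both are within the camera's 2 mm error, and no gap shows at the stop.

**Disagreement:** a fast move overshot, so I gripped the block about 10 mm off centre along its length. I measured the offset and allowed for it. Contact also came about 2.5 mm later than the measurements predicted.

**Not checked:** I didn't photograph every bystander again at the end. The arm passed well clear of them, and nothing showed on the force readings.

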